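Sweep the loose screw caps into the bench pan

ROBOT

A 6-joint arm with a two-finger parallel gripper is mounted at the origin on a cart in front of the work surface, level with it; the furniture and walls round the work are solid. World frame = base frame: x ahead of the robot, y to its left, z up, the work surface at z = 0. Lengths are in mm, angles in rad, forces in N, time in s.
With the tool pointing down it reaches from about 275 to 750 mm from the base axis. Payload 10.2 kg.
Tool frame: the origin (TCP) lies on the front face of the gripper's body, between the roots of the fingers; the fingertips stand 73 mm ahead of it and the grasp point (between the pads) lies 54 mm ahead of it; z points along the fingers, y is the line along which they close (so a half turn about z gives the same grasp; the last joint's range is limited). The gripper opens to 85 mm and grips with 20 to 120 N. Pads are 22 mm wide; open, the fingers measure 114 mm over their backs; the gripper's body (76 mm by 85 mm) begins 54 mm behind the grasp point. The pads swing forward as they close: fully open they stand 13 mm farther back than shut.
Start: joints at [0.883, 0.313, 1.498, -0, 1.331, -0.223], TCP at [235.341, 469.304, 303.894] pointing down, gripper open.
Joint ranges: [-2.94, 2.94], [-0.97, 2.17], [0.19, 2.56], [-1.23, 4.37], [0.02, 3.11], [-2.88, 2.88]. Speed limits (rad/s): [2.39, 2.39, 3.01, 3.14, 3.14, 3.14].

INTERFACE

Orientations are given as a unit quaternion [w, x, y, z].
In Python, from rig import * gives the robot as it stands.
- The arm moves only by the tool step_arm, never from a script. Its argument "plan" is a list of rows, each an object with "offset": the shift along the tool's x, y, z in cm, a list of three; "rot": the turn, a rotation vector about the tool's x, y, z in degrees, a list of three; "gripper": the finger opening in cm, from 0 to 8.54. In form: [{"offset": [x, y, z], "rot": [wx, wy, wz], "gripper": gripper}, ...]. A call has 1 to 12 rows; each row is the pose to reach, as a shift and turn from the pose commanded when the call began, along the tool's axes at that moment; what a row does not reach only later rows make up. A row lasts 1/10 s, in which the tool goes at most 50 mm and 8.59 degrees, less where a joint would pass 70% of its speed; a pose out of reach is approached as far as the arm can. A call with a gripper value outside its range is refused whole. The fingers move at their own pace and stop on an object; "squeeze" is the grip in N (left out, the last holds). Time passes only in rows, so rows that repeat a pose let the fingers close. It gives the time, the measured TCP pose, the force, the opening and the grip force at its end, in the units of the state.
- sense(): the state, without advancing time (a new reading comes with each control period).
- capture(name): name is "side" or "top"; returns a dict with "color" (480x640x3 uint8, red, green, blue), "depth" (480x640 float32, mm along the optical axis (not along the pixel's ray), 0 where there is no reading), "vertical_fov" (degrees; the focal length in pixels is half the picture's height over the tangent of half this angle, whatever the lens; pixels are square), "cx", "cy" (the principal point, pixels), "k1" (the pictures are not rectified: a ray, as slopes to the right and down, at radius r is drawn at 1 + k1 r^2 times it, then the intrinsics apply), "rvec" (rotation vector, rad) and "tvec" (3), from world to camera coordinates, as OpenCV has them. Camera axes: x right, y down, z forward; pixel columns grow to the right and rows downward; lengths in mm; the calibration is good to about 2 mm. A picture is of the moment at which its call begins.
- finish_job(): hands the job in; it is judged then, once.
The state is a dict: "time_s": time; "joints": joint angles; "dq": joint speeds; "tau": joint torques, N m; "eef_pos": TCP position; "ee_rot": TCP orientation; "force": force on the tool from outside, world axes, zero at the start; "wrist_torque": the same for the moment, N m; "grip_width": opening from 0.0 (shut) to 1.0 (fully open); "grip_force": force on a finger pad.
Only numpy, scipy, OpenCV 4.12 (cv2) and the standard library are available. Lean on these libraries where they do the work, as an engineer would, in place of code of your own. Each camera call takes 0.05 s, during which the arm holds its last target. There are 200 camera calls.

TASK

Three black screw caps have been left lying about on the desk. Sweep all three along the desk with the fingertips, over the rubber lip and completely into the open-fronted metal sweep pan, so that they lie flat on its floor. Only push them: do not pick them up or flick them, and leave the little box, the chrome knob, the jar and everything else on the desk where it stands.

Things in the scene. Friction and masses are not known exactly. Their poses are not given: they have to be found in the camera images.
- cap_a: black ribbed screw cap lying open side down, a disc 36 mm across and 16 mm high, 25 g, loose; one of three alike. Origin: centre of its underside, z up
- cap_b: black ribbed screw cap lying open side down, a disc 36 mm across and 16 mm high, 25 g, loose; one of three alike. Origin: centre of its underside, z up
- cap_c: black ribbed screw cap lying open side down, a disc 36 mm across and 16 mm high, 25 g, loose; one of three alike. Origin: centre of its underside, z up
- pan: low sheet-metal sweep pan, fixed to the desk. Origin: on the desk under the middle of its floor; x from the open front to the back wall, y along its width. Floor 130 mm deep (x +-65 mm), 240 mm wide (y +-120 mm), top 2 mm above the desk. Back and side walls 3 mm thick, 26 mm high, outside the floor. No front wall: see pan_lip
- pan_lip (a point): middle of the front edge of the pan's floor (pan x -65 mm), 2 mm above the desk, axes as the pan's. Here the side walls begin; in front of it a rubber ramp as wide as the pan rises gently from the desk over 20 mm
- coverslip_box: bystander: small white box 36 (x) x 48 (y) x 19 mm high, loose. Origin: centre of its underside
- knob_cap: bystander: chrome cap 41 mm across with a black knob on top, 36 mm high in all, loose. Origin: centre of its underside
- highlighter: bystander: pen 118 mm long (y), 15 mm wide, 17 mm high, lying loose at the left of the pan. Origin: under its middle
- jar_b: bystander: screw-lid specimen jar 46 mm across, 58 mm high, loose, at the left of the pan. Origin: centre of its underside
- tally_counter: bystander: round hand counter with a finger ring, 45 x 70 mm, 29 mm high, loose, at the right of the pan. Origin: under its middle
Not all that is in view belongs to the job. What is shaped like the cap_a but purple is not meant.

How it is judged (in metres and radians):
At the end, for the whole second after the job is handed in: All three caps lie flat (tilt under 0.15 rad, underside under 7 mm above the desk) and at rest on the pan's floor, wholly behind the ramp: each centre more than 18 mm behind the floor's front edge and between the walls (x of cap_a in the frame of pan between -0.047 and 0.05 m and y of cap_a in the frame of pan between -0.105 and 0.105 m and height (world z) of each of cap_a, cap_b, cap_c below 0.007 m and angle between each of cap_a, cap_b, cap_c's own z axis and vertical below 0.15 rad and linear speed of each of cap_a, cap_b, cap_c below 0.02 m/s and x of cap_b in the frame of pan between -0.047 and 0.05 m and y of cap_b in the frame of pan between -0.105 and 0.105 m and x of cap_c in the frame of pan between -0.047 and 0.05 m and y of cap_c in the frame of pan between -0.105 and 0.105 m); the robot touches nothing.
It fails at once if a cap is lifted: its underside rises more than 15 mm above the desk (height (world z) of any of cap_a, cap_b, cap_c above 0.015 m).
It fails at once if a cap is flicked: it moves faster than 0.6 m/s (linear speed of any of cap_a, cap_b, cap_c above 0.6 m/s).
It fails at once if a bystander is moved more than 15 mm or tipped (distance of any of coverslip_box, knob_cap, highlighter, jar_b, tally_counter from where it was at the start of the episode above 0.015 m or angle between any of coverslip_box, knob_cap, highlighter, jar_b, tally_counter's own z axis and vertical above 0.4 rad).
It also fails if it takes over 64 s, if anything falls off the work surface, if the arm or the gripper's body presses on something with over 40 N, if the wrist force passes 120 N, or if a joint passes its speed limit or range.

## Working session

There is one attempt and no reset: what is moved stays moved. The work goes in short steps, Python scripts to look and compute and a tool call to move; the robot and the scene stay as the last step left them, time stands still between calls to the robot, and variables do not carry over. Pictures are saved under pics/ and viewed, at most 10 in all, crops included, and the job is handed in when it is done.

Besides the shell and the picture viewer there is one more tool, called after ">>>" as name([rows], argument=value, ...), one row to a line, values as JSON. step_arm: Moves the arm, as the interface text tells. Its arguments: {"type":"object","properties":{"plan":{"type":"array"},"squeeze":{"type":"number"}},"required":["plan"]}

```bash
mkdir -p pics
cat > h.py <<'E'
from rig import *
import numpy as np, cv2
def f(c): return 240/np.tan(np.radians(c["vertical_fov"])/2)
def world(c,u,v,z=None):
    """pixel -> world on plane z (or by depth when z None)"""
    F=f(c);K=np.array([[F,0,c["cx"]],[0,F,c["cy"]],[0,0,1]])
    p=cv2.undistortPoints(np.array([[[u,v]]],float),K,np.array([c["k1"],0,0,0.]))[0,0]
    R=cv2.Rodrigues(np.array(c["rvec"],float))[0];t=np.array(c["tvec"],float).ravel()
    o=-R.T@t;d=R.T@np.array([p[0],p[1],1])
    s=c["depth"][int(v),int(u)] if z is None else (z-o[2])/d[2]
    return o+s*d
E
python3 - <<'E'
from h import *
for n in("top","side"):
    c=capture(n);np.save(f"{n}.npy",c,allow_pickle=True)
    cv2.imwrite(f"pics/{n}0.png",c["color"][:,:,::-1])
    print(n,c["vertical_fov"],c["k1"],c["cx"],c["cy"],world(c,320,240))
print(sense())
E
```

```text
top 57.034637004073396 0.021323873362294306 324.8146588958055 239.1746609623046 [581.22028336   8.20989777   0.71193644]
side 50.06045477397358 -0.022594019122477438 317.5717728797174 247.21658231218726 [609.34406658  76.02162187  -0.65435116]
{'time_s': 0.1, 'joints': array([ 8.82601258e-01,  3.13365580e-01,  1.49835824e+00, -1.79003324e-05,
        1.33102062e+00, -2.23408632e-01]), 'dq': array([-8.16135793e-04, -6.76183729e-04, -1.45770515e-03, -7.98330176e-04,
        9.69832709e-04, -7.17350631e-05]), 'tau': array([ 2.13562314e-03, -4.12897646e+01, -2.60140461e+01, -2.65562294e-04,
        3.04689056e-03,  8.33683544e-05]), 'eef_pos': array([235.23937388, 469.1757746 , 303.40790922]), 'ee_rot': array([-2.45691513e-04,  2.30304953e-01,  9.73118337e-01, -5.20923434e-04]), 'force': array([ 0.57815568, -0.15551901, -0.83834954]), 'wrist_torque': array([0.07959397, 0.02325004, 0.01103151]), 'grip_force': 0.0, 'grip_width': 0.9981310437299957}
```

View pics/top0.png

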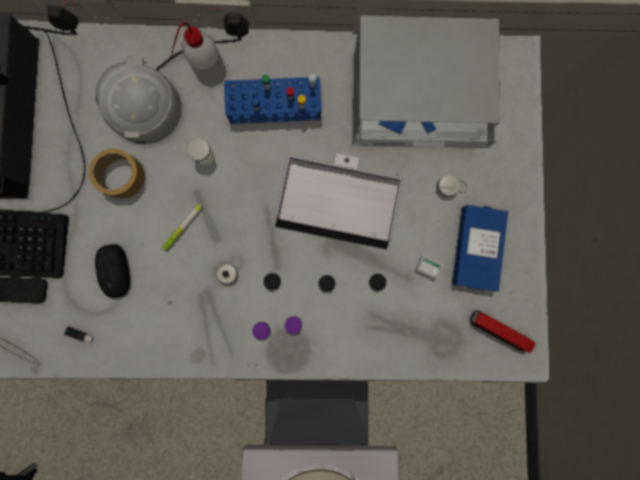

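View pics/side0.png

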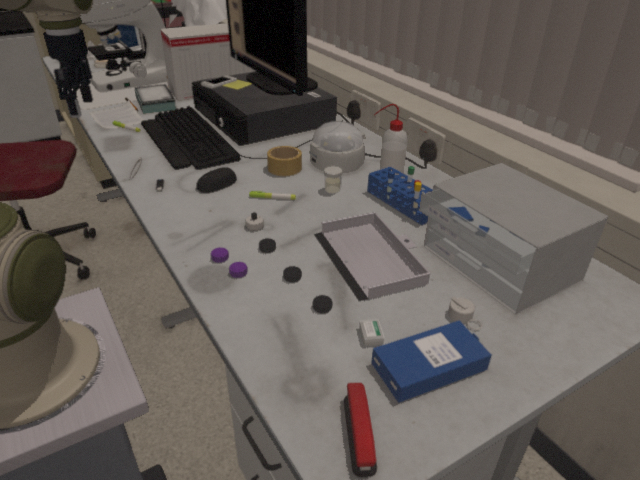

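The top view shows three black caps at about (272,282), (327,284) and (378,282). The pan corners are at about (291,160), (399,180), (388,246) and (277,226), with the dark ramp along the bottom edge. The chrome knob is at (227,274), the white box at (428,268) and the purple decoys at (262,331) and (293,326). The side view agrees: caps at (267,245), (292,274) and (322,304). The black caps fit the description; the purple discs and the chrome cap with a knob don't. Next I'll measure and confirm with a crop.

Run:
```python
from h import *
from scipy import ndimage as nd
cs={n:np.load(f"{n}.npy",allow_pickle=True).item() for n in("top","side")}
def blobs(n,box,m):
    x0,y0,x1,y1=box;k=np.zeros(m.shape,bool);k[y0:y1,x0:x1]=m[y0:y1,x0:x1]
    L,N=nd.label(k)
    for i in range(1,N+1):
        a=(L==i).sum()
        if a>40:
            v,u=nd.center_of_mass(L==i); yield u,v,a
for n,box in(("top",(255,262,400,305)),("side",(250,230,340,320))):
    c=cs[n];g=c["color"].max(2)
    for u,v,a in blobs(n,box,g<70): print(n,round(u,1),round(v,1),a,world(c,u,v,12 if n=="top" else 9).round(1),'depth',world(c,u,v).round(1))
c=cs["top"];hsv=cv2.cvtColor(c["color"],cv2.COLOR_RGB2HSV)
g=c["color"].max(2)
# ramp: dark stripe
L,N=nd.label(g[200:250,270:400]<70);s=nd.sum(L>0,L,range(1,N+1));v,u=np.nonzero(L==1+np.argmax(s))
r=cv2.minAreaRect(np.c_[u+270,v+200].astype(np.float32));print('ramp',len(u))
for p in cv2.boxPoints(r): print(p.round(1),world(c,*p,1).round(1))
for nm,p,z in(("backL",(291,160),26),("backR",(399,180),26),("frR",(390,242),10),("knob",(227,274),25),("boxTL",(420,258),19),("boxBL",(416,272),19),("box",(428,268),19),("pur1",(262,331),16),("pur2",(293,326),16),("jar",(199,150),58),("hl",(183,228),15),("tally",(449,187),25)):
    print(nm,world(c,*p,z).round(1),world(c,*p).round(1))
cr=c["color"][140:345,190:450,::-1];cv2.imwrite("pics/crop0.png",cv2.resize(cr,None,fx=2.9,fy=2.9,interpolation=2))
```

```text
top 271.8 281.4 233 [491.7 107.9  12. ] depth [491.7 107.6  14.9]
top 377.2 282.0 225 [ 493.7 -113.5   12. ] depth [ 493.7 -112.9   15.9]
top 326.5 283.4 215 [489.1  -6.7  12. ] depth [489.2  -6.5  19.5]
side 328.7 249.7 286 [598.3  23.2   9. ] depth [606.9  36.   -1.9]
side 266.9 245.4 200 [491.8 104.4   9. ] depth [487.3  95.1  16.2]
side 291.8 274.2 233 [489.1 -10.5   9. ] depth [483.8 -20.2  17.6]
side 322.0 304.1 279 [ 493.3 -117.8    9. ] depth [ 486.8 -127.8   19.6]
ramp 912
[274.9 226.3] [609.  105.2   1. ]
[276.7 217.7] [627.6 101.8   1. ]
[387.8 241.2] [ 581.1 -137.4    1. ]
[386.  249.8] [ 562.6 -133.6    1. ]
backL [747.6  72.4  26. ] [753.8  73.7   2.7]
backR [ 709.2 -156.6   26. ] [ 710.1 -157.4   22.2]
frR [ 578.6 -140.6   10. ] [ 579.5 -142.4   -0.7]
knob [505.7 198.9  25. ] [505.7 196.7  36.5]
boxTL [ 545.2 -202.3   19. ] [ 545.5 -203.6   13.8]
boxBL [ 515.7 -193.8   19. ] [ 516.  -198.     0.7]
box [ 524.5 -219.1   19. ] [ 524.5 -219.3   18.1]
pur1 [389.8 125.   16. ] [390.1 124.7  18.1]
pur2 [400.7  61.4  16. ] [401.   61.3  19.1]
jar [755.4 257.   58. ] [755.5 257.1  57.8]
hl [600.4 295.4  15. ] [600.6 295.8  13.7]
tally [ 696.4 -263.1   25. ] [ 695.3 -261.5   30.1]
```

View pics/crop0.png

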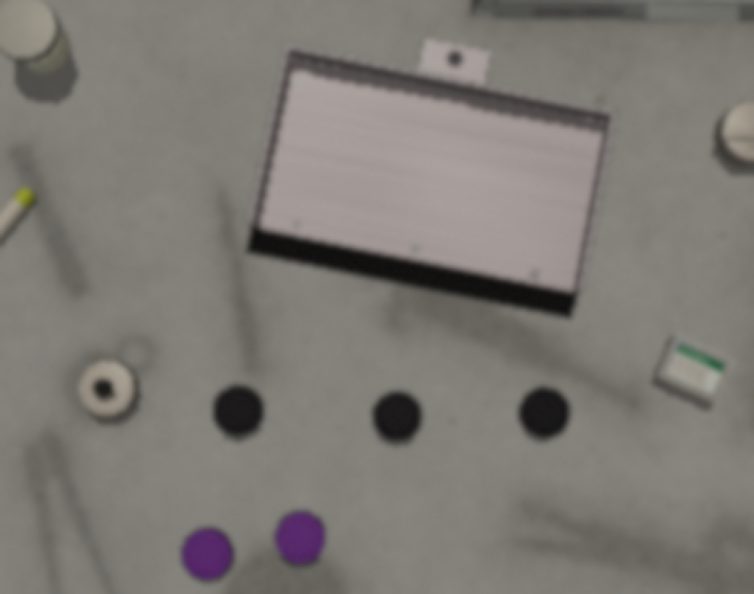

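The crop confirms three matte black caps at crop pixels (238,411), (397,416) and (544,412), with the purple discs, chrome knob and white box separate. My estimates, in mm:

| Thing | World position | Pan frame |
|---|---|---|
| Pan centre | (668,-30), yaw -11° | – |
| cap A | – | (-199,100) |
| cap B | – | (-180,-13) |
| cap C | – | (-155,-117) |

The cap tops measure about 15 to 19 mm high, which fits the given 16 mm. I'll push each cap with the fingers 28 mm apart as a cradle, keeping the tool aligned with the pan.

>>> step_arm([
  {"offset": [-4, -2.6, 1], "rot": [0, 0, -2], "gripper": 2.8},
  {"offset": [-8, -5.2, 2], "rot": [0, 0, -4], "gripper": 2.8},
  {"offset": [-12, -7.8, 3.5], "rot": [0, 0, -6], "gripper": 2.8},
  {"offset": [-16, -10.4, 5], "rot": [0, 0, -8], "gripper": 2.8},
  {"offset": [-20, -13, 6], "rot": [0, 0, -10], "gripper": 2.8},
  {"offset": [-24, -15.6, 7], "rot": [0, 0, -12], "gripper": 2.8},
  {"offset": [-28, -18.2, 8.5], "rot": [0, 0, -14], "gripper": 2.8},
  {"offset": [-32, -20.8, 10], "rot": [0, 0, -15.6], "gripper": 2.8},
  {"offset": [-34.3, -22.3, 10], "rot": [0, 0, -15.6], "gripper": 2.8},
  {"offset": [-34.3, -22.3, 10], "rot": [0, 0, -15.6], "gripper": 2.8},
  {"offset": [-34.3, -22.3, 10], "rot": [0, 0, -15.6], "gripper": 2.8},
])

```text
time_s: 1.2
eef_pos: [441.9, 116.0, 203.6]
ee_rot: [-0.0, 0.097, 0.995, 0.0]
force: [-0.5, -0.0, -0.3]
grip_width: 0.327
grip_force: 0.0
```

>>> step_arm([
  {"offset": [0, 0, 4], "rot": [0, 0, 0], "gripper": 2.8},
  {"offset": [0, 0, 8], "rot": [0, 0, 0], "gripper": 2.8},
  {"offset": [0, 0, 11], "rot": [0, 0, 0], "gripper": 2.8},
  {"offset": [0, 0, 12.5], "rot": [0, 0, 0], "gripper": 2.8},
  {"offset": [0, 0, 12.5], "rot": [0, 0, 0], "gripper": 2.8},
  {"offset": [0, 0, 12.5], "rot": [0, 0, 0], "gripper": 2.8},
])

```text
time_s: 1.8
eef_pos: [441.9, 117.0, 79.5]
ee_rot: [0.0, 0.095, 0.995, 0.0]
force: [0.5, 0.7, -0.0]
grip_width: 0.328
grip_force: 0.0
```

Run:
```python
from h import *
c=capture("side");im=c["color"][170:330,200:400,::-1]
cv2.imwrite("pics/s1.png",cv2.resize(im,None,fx=3.7,fy=3.7,interpolation=2))
```

```text
(no output)
```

View pics/s1.png

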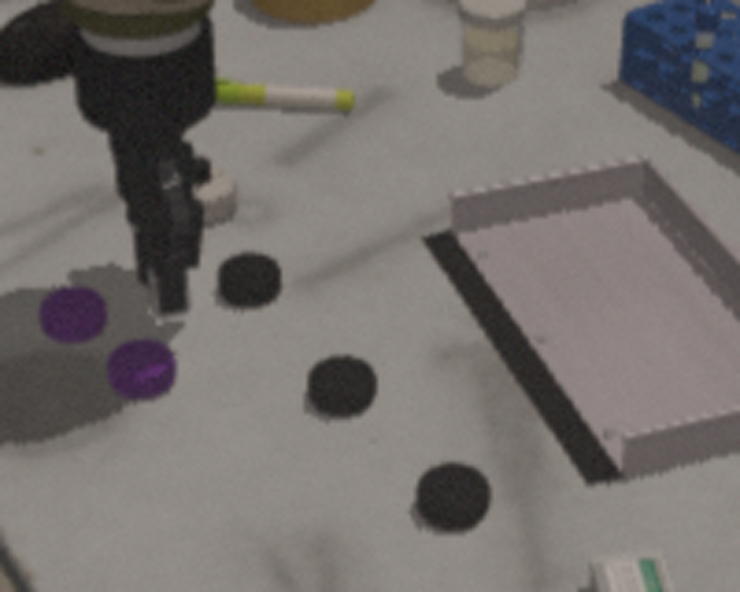

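The fingers stand between the purple discs and cap A (crop pixel (248,280)), with the tips at about (172,312) just above the desk. I'll lower gently and watch the force.

>>> step_arm([
  {"offset": [0, 0, 0.1], "rot": [0, 0, 0], "gripper": 2.8},
  {"offset": [0, 0, 0.2], "rot": [0, 0, 0], "gripper": 2.8},
  {"offset": [0, 0, 0.2], "rot": [0, 0, 0], "gripper": 2.8},
])

```text
time_s: 2.15
eef_pos: [442.1, 116.2, 77.2]
ee_rot: [0.0, 0.096, 0.995, 0.0]
force: [0.3, 0.4, 0.1]
grip_width: 0.329
grip_force: 0.0
```

>>> step_arm([
  {"offset": [0, 0, 0.1], "rot": [0, 0, 0], "gripper": 2.8},
  {"offset": [0, 0, 0.2], "rot": [0, 0, 0], "gripper": 2.8},
  {"offset": [0, 0, 0.2], "rot": [0, 0, 0], "gripper": 2.8},
])

```text
time_s: 2.45
eef_pos: [441.9, 116.2, 74.8]
ee_rot: [-0.0, 0.096, 0.995, -0.0]
force: [-0.7, -0.4, 0.2]
grip_width: 0.33
grip_force: 0.0
```

Run:
```python
from h import *
c=capture("side")
for u,v in((246,252),(246,248),(250,250),(244,245)): print(world(c,u,v).round(1),end=' ')
s=sense();print(s["eef_pos"],s["force"])
# lowest dark finger pixel depth points
D=c["depth"];g=c["color"].max(2)
for v in range(244,262):
    us=[u for u in range(238,256) if g[v,u]<70]
    if us: u=us[len(us)//2];print(v,us[0],us[-1],world(c,u,v).round(0))
```

```text
[436.1  89.2  21.2] [438.1  92.2  28.9] [447.3  93.6  19.6] [425.9  71.8  53. ] [441.95933386 116.20158052  74.80911668] [ 0.27610556 -0.17789492  0.57091622]
244 238 250 [426.  71.  56.]
245 238 249 [428.  73.  51.]
246 238 249 [426.  73.  50.]
247 238 249 [432.  88.  36.]
248 238 249 [435.  91.  30.]
249 239 249 [437.  90.  28.]
250 243 249 [437.  91.  25.]
251 243 249 [436.  89.  24.]
252 243 250 [438.  89.  21.]
253 243 250 [439.  90.  17.]
254 243 250 [439.  93.  13.]
255 243 249 [434.  85.  17.]
256 244 248 [436.  91.  10.]
```

>>> step_arm([
  {"offset": [0, 0, 0.3], "rot": [0, 0, 0], "gripper": 2.8},
  {"offset": [-1, 0, 0.3], "rot": [0, 0, 0], "gripper": 2.8},
  {"offset": [-2, 0, 0.3], "rot": [0, 0, 0], "gripper": 2.8},
  {"offset": [-3, 0, 0.3], "rot": [0, 0, 0], "gripper": 2.8},
  {"offset": [-4, -0.2, 0.3], "rot": [0, 0, 0], "gripper": 2.8},
  {"offset": [-5, -0.4, 0.3], "rot": [0, 0, 0], "gripper": 2.8},
  {"offset": [-6, -0.6, 0.3], "rot": [0, 0, 0], "gripper": 2.8},
  {"offset": [-7, -0.9, 0.3], "rot": [0, 0, 0], "gripper": 2.8},
])

```text
time_s: 3.3
eef_pos: [507.8, 94.8, 72.3]
ee_rot: [-0.002, 0.096, 0.995, 0.0]
force: [-10.2, 6.1, 16.1]
grip_width: 0.329
grip_force: 8.1
```

Run:
```python
from h import *
c=capture("side");im=c["color"][170:330,200:400,::-1]
cv2.imwrite("pics/s2.png",cv2.resize(im,None,fx=3.7,fy=3.7,interpolation=2))
print(sense()["eef_pos"],sense()["force"])
```

```text
[509.73261819  93.8366769   72.36677785] [-0.07499415 -0.41637332  2.43093591]
```

View pics/s2.png

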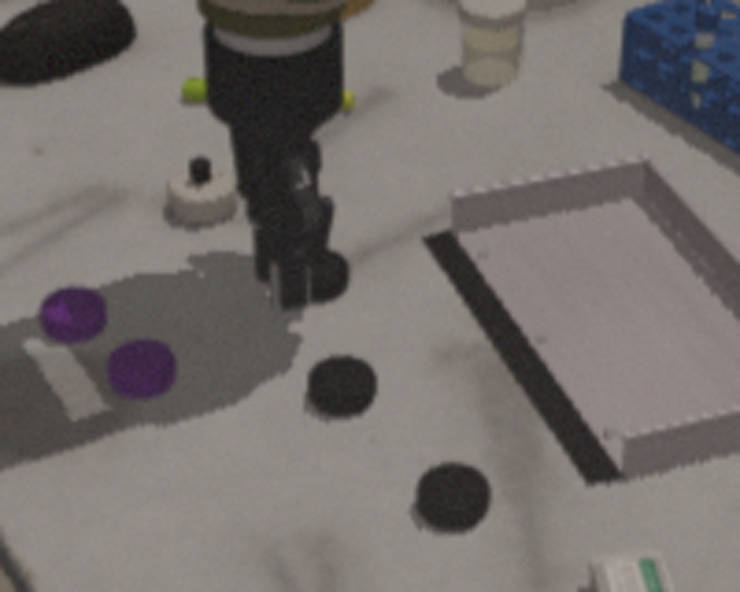

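The cap at crop pixel (325,275) is seated in the cradle. The upward force of 16 N says the tips are rubbing the desk, so I'll raise 5 mm and continue.

>>> step_arm([
  {"offset": [0, 0, -0.5], "rot": [0, 0, 0], "gripper": 2.8},
  {"offset": [-1, -0.2, -0.5], "rot": [0, 0, 0], "gripper": 2.8},
  {"offset": [-2, -0.4, -0.5], "rot": [0, 0, 0], "gripper": 2.8},
  {"offset": [-3, -0.6, -0.5], "rot": [0, 0, 0], "gripper": 2.8},
  {"offset": [-4, -0.9, -0.5], "rot": [0, 0, 0], "gripper": 2.8},
  {"offset": [-5, -1.1, -0.5], "rot": [0, 0, 0], "gripper": 2.8},
  {"offset": [-6, -1.3, -0.5], "rot": [0, 0, 0], "gripper": 2.8},
  {"offset": [-7, -1.6, -0.5], "rot": [0, 0, 0], "gripper": 2.8},
])

```text
time_s: 4.15
eef_pos: [575.4, 64.6, 76.8]
ee_rot: [-0.0, 0.096, 0.995, 0.0]
force: [-0.7, 0.4, -0.6]
grip_width: 0.328
grip_force: 0.3
```

>>> step_arm([
  {"offset": [-1, 0, 0], "rot": [0, 0, 0], "gripper": 2.8},
  {"offset": [-2, -0.1, 0], "rot": [0, 0, 0], "gripper": 2.8},
  {"offset": [-3, -0.1, 0], "rot": [0, 0, 0], "gripper": 2.8},
  {"offset": [-4, -0.2, 0], "rot": [0, 0, 0], "gripper": 2.8},
  {"offset": [-5, -0.3, 0], "rot": [0, 0, 0], "gripper": 2.8},
  {"offset": [-6, -0.3, 0], "rot": [0, 0, 0], "gripper": 2.8},
  {"offset": [-7, -0.4, 0], "rot": [0, 0, 0], "gripper": 2.8},
  {"offset": [-8, -0.4, 0], "rot": [0, 0, 0], "gripper": 2.8},
  {"offset": [-9, -0.5, 0], "rot": [0, 0, 0], "gripper": 2.8},
  {"offset": [-9.4, -0.5, 0], "rot": [0, 0, 0], "gripper": 2.8},
  {"offset": [-9.4, -0.5, 0], "rot": [0, 0, 0], "gripper": 2.8},
])

```text
time_s: 5.25
eef_pos: [666.2, 41.7, 76.7]
ee_rot: [0.0, 0.096, 0.995, -0.0]
force: [-0.6, 0.1, -0.1]
grip_width: 0.328
grip_force: 0.0
```

Run:
```python
from h import *
c=capture("side");im=c["color"][170:330,220:440,::-1]
cv2.imwrite("pics/s3.png",cv2.resize(im,None,fx=3.6,fy=3.6,interpolation=2))
```

```text
(no output)
```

View pics/s3.png

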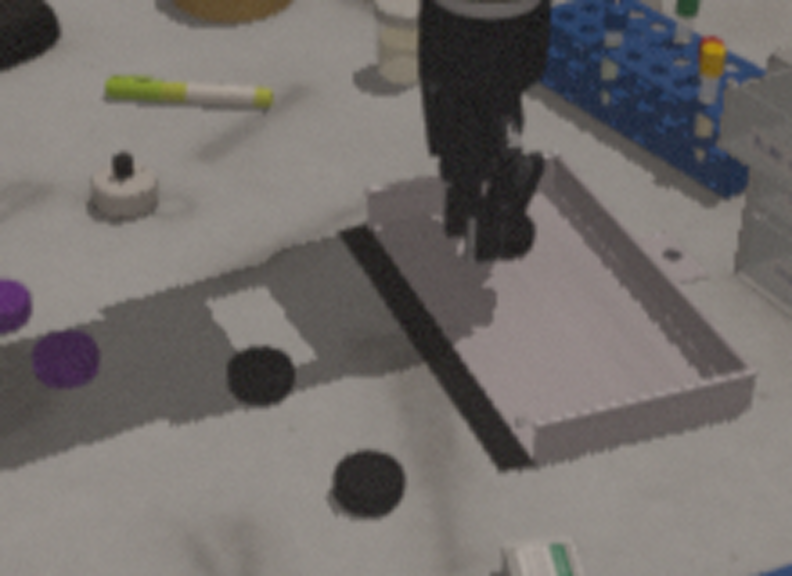

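Cap A sits at crop pixel (515,235), on the pan floor ahead of the fingers. Next I'll back off, lift, and go behind cap C.

>>> step_arm([
  {"offset": [1, 0, 0], "rot": [0, 0, 0], "gripper": 2.8},
  {"offset": [1.2, 0, -3], "rot": [0, 0, 0], "gripper": 2.8},
  {"offset": [1.5, 0, -6], "rot": [0, 0, 0], "gripper": 2.8},
  {"offset": [4.5, -3, -6], "rot": [0, 0, 0], "gripper": 2.8},
  {"offset": [7.5, -6, -6], "rot": [0, 0, 0], "gripper": 2.8},
  {"offset": [10.5, -9, -6], "rot": [0, 0, 0], "gripper": 2.8},
  {"offset": [13.5, -12, -6], "rot": [0, 0, 0], "gripper": 2.8},
  {"offset": [16.5, -15.5, -6], "rot": [0, 0, 0], "gripper": 2.8},
  {"offset": [18.9, -18.7, -6], "rot": [0, 0, 0], "gripper": 2.8},
  {"offset": [18.9, -18.7, -6], "rot": [0, 0, 0], "gripper": 2.8},
  {"offset": [18.9, -18.7, -3], "rot": [0, 0, 0], "gripper": 2.8},
  {"offset": [18.9, -18.7, 0], "rot": [0, 0, 0], "gripper": 2.8},
])

```text
time_s: 6.5
eef_pos: [445.1, -105.4, 76.9]
ee_rot: [0.001, 0.096, 0.995, -0.001]
force: [0.9, 0.7, -1.1]
grip_width: 0.331
grip_force: 0.0
```

>>> step_arm([
  {"offset": [0, 0, 0], "rot": [0, 0, 0], "gripper": 2.8},
  {"offset": [0, 0, 0], "rot": [0, 0, 0], "gripper": 2.8},
])

```text
time_s: 6.7
eef_pos: [444.9, -105.1, 77.4]
ee_rot: [-0.0, 0.096, 0.995, 0.0]
force: [0.4, 0.3, 0.4]
grip_width: 0.33
grip_force: 0.0
```

Run:
```python
from h import *
print(sense()["eef_pos"])
c=capture("top");im=c["color"][130:330,200:450,::-1]
cv2.imwrite("pics/t4.png",cv2.resize(im,None,fx=3,fy=3,interpolation=2))
```

```text
[ 444.94898677 -105.08005331   77.38181865]
```

View pics/t4.png

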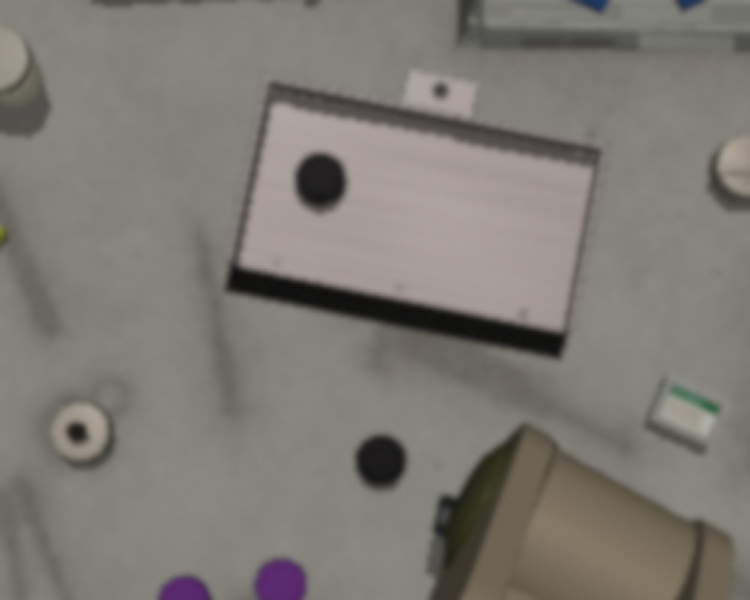

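Cap A lies well inside the pan at crop pixel (320,182), B at (380,460), and the bystanders are unmoved. C is under the arm, so I'll push it diagonally inward.

>>> step_arm([
  {"offset": [-1, 0, 0], "rot": [0, 0, 0], "gripper": 2.8},
  {"offset": [-2, 0, 0], "rot": [0, 0, 0], "gripper": 2.8},
  {"offset": [-2.8, 0, 0], "rot": [0, 0, 0], "gripper": 2.8},
  {"offset": [-3.7, 0.4, 0], "rot": [0, 0, 0], "gripper": 2.8},
  {"offset": [-4.6, 0.9, 0], "rot": [0, 0, 0], "gripper": 2.8},
  {"offset": [-5.5, 1.4, 0], "rot": [0, 0, 0], "gripper": 2.8},
  {"offset": [-6.4, 1.9, 0], "rot": [0, 0, 0], "gripper": 2.8},
  {"offset": [-7.3, 2.3, 0], "rot": [0, 0, 0], "gripper": 2.8},
  {"offset": [-8.2, 2.8, 0], "rot": [0, 0, 0], "gripper": 2.8},
  {"offset": [-9, 3.2, 0], "rot": [0, 0, 0], "gripper": 2.8},
  {"offset": [-9.8, 3.6, 0], "rot": [0, 0, 0], "gripper": 2.8},
])

```text
time_s: 7.85
eef_pos: [548.4, -88.6, 76.8]
ee_rot: [-0.0, 0.096, 0.995, 0.0]
force: [-0.4, 0.3, 0.5]
grip_width: 0.332
grip_force: 0.3
```

Run:
```python
from h import *
c=capture("side");im=c["color"][210:340,250:430,::-1]
cv2.imwrite("pics/s5.png",cv2.resize(im,None,fx=4,fy=4,interpolation=2))
```

```text
(no output)
```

View pics/s5.png

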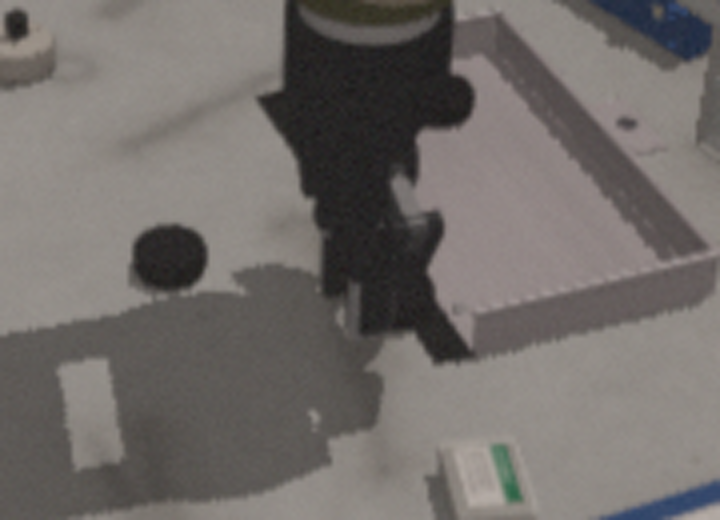

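Cap C is hidden in the cradle against the dark ramp, at about crop pixel (400,300), and is not visible anywhere else. The path to the right wall is clear, so I'll continue into the pan.

>>> step_arm([
  {"offset": [-1, 0.1, 0], "rot": [0, 0, 0], "gripper": 2.8},
  {"offset": [-2, 0.2, 0], "rot": [0, 0, 0], "gripper": 2.8},
  {"offset": [-3, 0.3, 0], "rot": [0, 0, 0], "gripper": 2.8},
  {"offset": [-4, 0.5, 0], "rot": [0, 0, 0], "gripper": 2.8},
  {"offset": [-5, 0.6, 0], "rot": [0, 0, 0], "gripper": 2.8},
  {"offset": [-6, 0.7, 0], "rot": [0, 0, 0], "gripper": 2.8},
  {"offset": [-7, 0.8, 0], "rot": [0, 0, 0], "gripper": 2.8},
  {"offset": [-8, 0.9, 0], "rot": [0, 0, 0], "gripper": 2.8},
  {"offset": [-8.7, 1, 0], "rot": [0, 0, 0], "gripper": 2.8},
  {"offset": [-8.7, 1, 0], "rot": [0, 0, 0], "gripper": 2.8},
  {"offset": [-8.7, 1, 0], "rot": [0, 0, 0], "gripper": 2.8},
])

```text
time_s: 9.0
eef_pos: [634.8, -95.5, 76.7]
ee_rot: [-0.0, 0.096, 0.995, 0.0]
force: [-0.6, 0.3, 0.4]
grip_width: 0.326
grip_force: 0.0
```

>>> step_arm([
  {"offset": [1, 0, 0], "rot": [0, 0, 0], "gripper": 2.8},
  {"offset": [1.2, 0, -3], "rot": [0, 0, 0], "gripper": 2.8},
  {"offset": [1.5, 0, -6], "rot": [0, 0, 0], "gripper": 2.8},
  {"offset": [5, 1, -6], "rot": [0, 0, 0], "gripper": 2.8},
  {"offset": [9, 2, -6], "rot": [0, 0, 0], "gripper": 2.8},
  {"offset": [13, 3, -6], "rot": [0, 0, 0], "gripper": 2.8},
  {"offset": [17, 4.5, -6], "rot": [0, 0, 0], "gripper": 2.8},
  {"offset": [21, 5.7, -6], "rot": [0, 0, 0], "gripper": 2.8},
  {"offset": [21, 5.7, -6], "rot": [0, 0, 0], "gripper": 2.8},
  {"offset": [21, 5.7, -6], "rot": [0, 0, 0], "gripper": 2.8},
  {"offset": [21, 5.7, -3], "rot": [0, 0, 0], "gripper": 2.8},
  {"offset": [21, 5.7, 0], "rot": [0, 0, 0], "gripper": 2.8},
])

```text
time_s: 10.2
eef_pos: [441.3, -0.3, 76.7]
ee_rot: [0.002, 0.096, 0.995, -0.0]
force: [0.5, -1.0, 0.1]
grip_width: 0.328
grip_force: 0.0
```

Run:
```python
from h import *
print(sense()["eef_pos"])
c=capture("top");im=c["color"][130:330,200:450,::-1]
cv2.imwrite("pics/t6.png",cv2.resize(im,None,fx=3,fy=3,interpolation=2))
```

```text
[ 4.41304724e+02 -2.51101019e-01  7.67241474e+01]
```

View pics/t6.png

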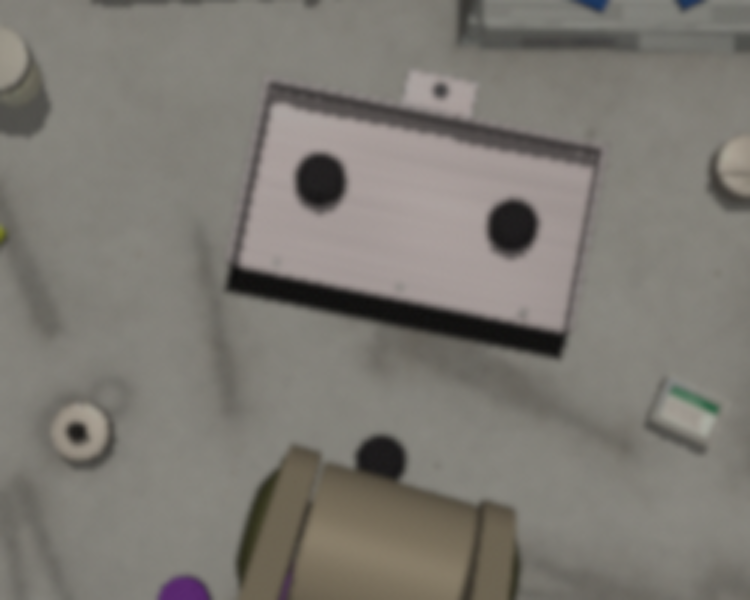

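A (320,182) and C (512,227) both lie in the pan, and B is ahead of the fingers at (380,458). I'll push B nearly straight in.

>>> step_arm([
  {"offset": [-1, 0, 0], "rot": [0, 0, 0], "gripper": 2.8},
  {"offset": [-2, 0, 0], "rot": [0, 0, 0], "gripper": 2.8},
  {"offset": [-3, 0.1, 0], "rot": [0, 0, 0], "gripper": 2.8},
  {"offset": [-4, 0.1, 0], "rot": [0, 0, 0], "gripper": 2.8},
  {"offset": [-5, 0.2, 0], "rot": [0, 0, 0], "gripper": 2.8},
  {"offset": [-6, 0.3, 0], "rot": [0, 0, 0], "gripper": 2.8},
  {"offset": [-7, 0.3, 0], "rot": [0, 0, 0], "gripper": 2.8},
  {"offset": [-8, 0.4, 0], "rot": [0, 0, 0], "gripper": 2.8},
  {"offset": [-9, 0.5, 0], "rot": [0, 0, 0], "gripper": 2.8},
  {"offset": [-10, 0.6, 0], "rot": [0, 0, 0], "gripper": 2.8},
  {"offset": [-11, 0.7, 0], "rot": [0, 0, 0], "gripper": 2.8},
])

```text
time_s: 11.35
eef_pos: [550.0, -13.8, 77.1]
ee_rot: [0.0, 0.096, 0.995, -0.0]
force: [0.3, 0.6, 0.4]
grip_width: 0.33
grip_force: 0.5
```

>>> step_arm([
  {"offset": [-1, 0, 0], "rot": [0, 0, 0], "gripper": 2.8},
  {"offset": [-2, 0.1, 0], "rot": [0, 0, 0], "gripper": 2.8},
  {"offset": [-3, 0.2, 0], "rot": [0, 0, 0], "gripper": 2.8},
  {"offset": [-4, 0.2, 0], "rot": [0, 0, 0], "gripper": 2.8},
  {"offset": [-5, 0.3, 0], "rot": [0, 0, 0], "gripper": 2.8},
  {"offset": [-6, 0.3, 0], "rot": [0, 0, 0], "gripper": 2.8},
  {"offset": [-7, 0.4, 0], "rot": [0, 0, 0], "gripper": 2.8},
  {"offset": [-8, 0.5, 0], "rot": [0, 0, 0], "gripper": 2.8},
  {"offset": [-9, 0.6, 0], "rot": [0, 0, 0], "gripper": 2.8},
  {"offset": [-9.8, 0.6, 0], "rot": [0, 0, 0], "gripper": 2.8},
  {"offset": [-9.8, 0.6, 0], "rot": [0, 0, 0], "gripper": 2.8},
  {"offset": [-9.8, 0.6, 0], "rot": [0, 0, 0], "gripper": 2.8},
])

```text
time_s: 12.55
eef_pos: [646.3, -26.5, 76.7]
ee_rot: [-0.0, 0.096, 0.995, 0.0]
force: [-0.3, 0.1, 0.5]
grip_width: 0.324
grip_force: 0.0
```

>>> step_arm([
  {"offset": [1, 0, 0], "rot": [0, 0, 0], "gripper": 2.8},
  {"offset": [1.2, 0, -3], "rot": [0, 0, 0], "gripper": 2.8},
  {"offset": [1.5, 0, -6], "rot": [0, 0, 0], "gripper": 2.8},
  {"offset": [5, 0, -8], "rot": [0, 0, 0], "gripper": 2.8},
  {"offset": [9, 0, -8], "rot": [0, 0, 0], "gripper": 2.8},
  {"offset": [13, 0, -8], "rot": [0, 0, 0], "gripper": 2.8},
  {"offset": [17, 0, -8], "rot": [0, 0, 0], "gripper": 2.8},
  {"offset": [21, 0, -8], "rot": [0, 0, 0], "gripper": 2.8},
  {"offset": [21, 0, -8], "rot": [0, 0, 0], "gripper": 2.8},
  {"offset": [21, 0, -8], "rot": [0, 0, 0], "gripper": 2.8},
])

```text
time_s: 13.55
eef_pos: [440.2, 13.7, 157.4]
ee_rot: [0.001, 0.096, 0.995, -0.0]
force: [1.1, -0.4, 0.4]
grip_width: 0.326
grip_force: 0.0
```

Run:
```python
from h import *
from scipy import ndimage as nd
c=capture("top");g=c["color"].max(2)
k=np.zeros(g.shape,bool);k[165:222,285:395]=g[165:222,285:395]<60
L,N=nd.label(k);o=np.array([668.2,-30.2]);R=np.array([[.9815,-.191],[.191,.9815]])
for i in range(1,N+1):
    if (L==i).sum()>80:
        v,u=nd.center_of_mass(L==i);p=world(c,u,v,14);print((L==i).sum(),p.round(0),'pan',(R@(p[:2]-o)).round(0),'top z',world(c,u,v)[2].round(1))
im=c["color"][130:330,180:470,::-1]
cv2.imwrite("pics/t7.png",cv2.resize(im,None,fx=2.7,fy=2.7,interpolation=2))
```

```text
194 [687.  39.  14.] pan [ 5. 71.] top z 21.3
188 [669. -29.  14.] pan [0. 1.] top z 21.4
191 [656. -98.  14.] pan [  1. -69.] top z 17.4
```

View pics/t7.png

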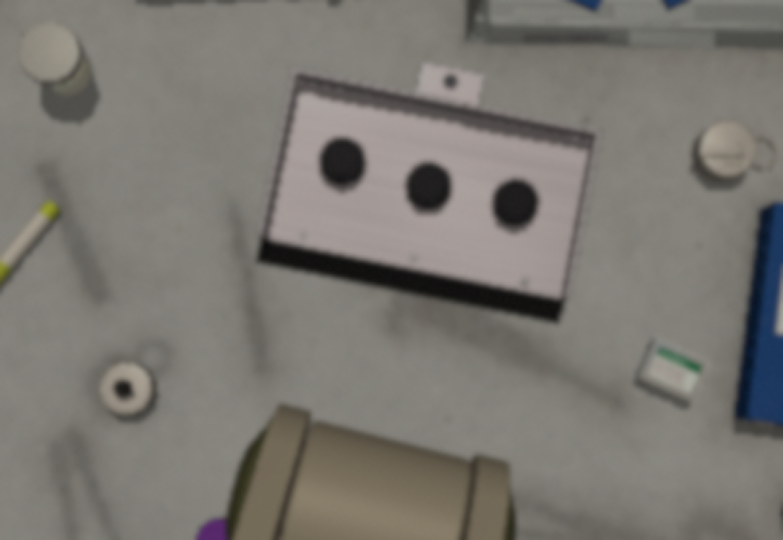

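All three caps lie flat in the middle of the pan, at (342,162), (428,187) and (515,203), and the bystanders are where they started. The arm is clear of everything.

```bash
python3 -c "
from rig import *
print(finish_job())"
```

```text
the job is handed in; nothing more can be done
None
```

All three black caps are in the sweep pan, lying flat near the middle of its floor in the last picture; the bystanders look unmoved, and I handed the job in at about 13.6 s without getting a verdict back.

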